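Stack the seed dish and its cover dish on the carrier plate

ROBOT

A 6-joint arm with a two-finger parallel gripper is mounted at the origin on a cart in front of the work surface, level with it; the furniture and walls round the work are solid. World frame = base frame: x ahead of the robot, y to its left, z up, the work surface at z = 0. Lengths are in m, angles in rad, forces in N, time in s.
With the tool pointing down it reaches from about 0.4 to 0.925 m from the base axis. Payload 12.5 kg.
Tool frame: the origin (TCP) lies midway between the tips of the shut fingers; the grasp point (between the pads) lies 19 mm behind it (pinch_z is the z of the grasp point in the tool frame, in m); z points along the fingers, y is the line along which they close (so a half turn about z gives the same grasp; the last joint's range is limited). The gripper opens to 95 mm and grips with 3 to 60 N. Pads are 20 mm wide; open, the fingers measure 119 mm over their backs; the gripper's body (75 mm by 180 mm) begins 59 mm behind the grasp point.
Start: joints at [1.143, 0.491, 1.559, -0, 1.092, -0.106], TCP at [0.198, 0.593, 0.215] pointing down, gripper open.
Joint ranges: [-3.1, 3.1], [-0.84, 2.19], [0.05, 2.79], [-1.13, 4.28], [0.06, 2.93], [-2.69, 2.69]. Speed limits (rad/s): [2.22, 2.22, 2.79, 3.14, 3.14, 3.14].

INTERFACE

Orientations are given as a unit quaternion [w, x, y, z].
In Python, from workcell import * gives the robot as it stands.
- The arm moves only by the tool step_arm, never from a script. Its argument "commands" is a list of rows, each a list of 5 numbers: the shift along the world's x, y, z in mm, then the turn about the world's z in degrees, then the opening, from 0 (shut) to 1 (fully open). In form: [[x, y, z, roll, grip], ...]. A call has 1 to 8 rows; each row shifts and turns the commanded pose from where the row before left it; what a row does not reach is not made up. A row lasts 1/8 s, in which the tool goes at most 62.5 mm and 10.7 degrees, less where a joint would pass 70% of its speed; a pose out of reach is approached as far as the arm can. A call with a gripper value outside its range is refused whole. The fingers move at their own pace and stop on an object; "squeeze" is the grip in N (left out, the last holds). Time passes only in rows, so rows that do not move let the fingers close. It gives the time, the measured TCP pose, the force, the opening and the grip force at its end, in the units of the state.
- state(): the state, without advancing time (a new reading comes with each control period).
- read_camera(name): name is "side" or "top" or "wrist"; returns the picture (480x640x3 uint8, blue, green, red); there is no depth.
- calibration(name): a dict with "fx", "fy", "cx", "cy" (pixels), "R" (3x3) and "t" (3): a world point X has camera coordinates R X + t. Camera axes: x right, y down, z forward; pixel columns grow to the right and rows downward; lengths in m; the calibration is good to about 2 mm. A picture is of the moment at which its call begins: read the wrist's pose just before it. calibration takes no time and is no camera call; for the wrist camera it gives the pose at the moment of the call.
- finish_job(): hands the job in; it is judged then, once.
The state is a dict: "time_s": time; "joint_positions": joint angles; "qd": joint speeds; "joint_efforts": joint torques, N m; "tool_pos": TCP position; "ee_rot": TCP orientation; "ft_force": force on the tool from outside, world axes, zero at the start; "ft_torque": the same for the moment, N m; "grip_width": finger opening in m; "gripper_force": force on a finger pad.
Only numpy, scipy, OpenCV 4.12 (cv2) and the standard library are available. Lean on these libraries where they do the work, as an engineer would, in place of code of your own. Each camera call takes 0.05 s, during which the arm holds its last target. There are 200 camera calls.

TASK

Set the small glass dish with the counted seeds down flat in the middle of the round blue carrier plate, then set the empty glass dish squarely on top of it as its cover, so that the two stand as one centred stack. Keep the seed dish level, set the dishes down rather than dropping them, and leave the metal pan of seed where it is.

Things in the scene. Friction and masses are not known exactly. Their poses are not given: they have to be found in the camera images.
- carrier_plate: round blue plate lying fixed on the desk, 110 mm in diameter, 8 mm thick with a flat top and a thin white ring 75 mm across printed on it about its centre. Origin: centre of its underside, on the desk; z up, top at z = 8 mm. It, the seed dish and the empty dish swap places from one start to the next.
- seed_dish: small round clear glass dish with some dark seeds fixed inside it, 60 mm in diameter, 13 mm high, about 22 g, loose on the desk; acts as a solid disc, grip it across its rim from above at any yaw. Origin: centre of its underside; z up, rim at z = 13 mm.
- empty_dish: small round clear glass dish, empty, otherwise the same: 60 mm in diameter, 13 mm high, about 22 g, loose on the desk, gripped across its rim from above at any yaw. Origin: centre of its underside; z up. Its flat underside rests on the other dish's rim; it does not sink in or lock.
- seed_pan: bystander: shallow round aluminium pan full of brown seed, 99 mm in diameter, 12 mm high, loose near the light box on the right. Origin: centre of its underside. To be left alone.
Not all that is in view belongs to the job. What is shaped like the empty_dish but yellow is not meant.

How it is judged:
On the way:
1. the seed dish stands flat in the middle of the blue plate, let go (horizontal distance between seed_dish and carrier_plate below 0.014 m and z of seed_dish in the frame of carrier_plate between 0.004 and 0.012 m and angle between seed_dish's own z axis and vertical below 0.17 rad and contact force between the fingers and seed_dish below 0.05 N), for 0.2 s.
At the end, for the whole second after the job is handed in: Seed dish flat on the plate, centre within 14 mm of the plate's; empty dish flat on the seed dish, centre within 14 mm of it and 20 mm of the plate's; both within 4 mm of resting height, tilted under 10 degrees, released and at rest (all of step 1 and horizontal distance between empty_dish and seed_dish below 0.014 m and z of empty_dish in the frame of seed_dish between 0.009 and 0.017 m and angle between empty_dish's own z axis and vertical below 0.17 rad and horizontal distance between empty_dish and carrier_plate below 0.02 m and contact force between the fingers and empty_dish below 0.05 N and linear speed of each of seed_dish, empty_dish below 0.02 m/s); the robot touches nothing.
It fails at once if the seed dish is tipped by more than 30 degrees (angle between seed_dish's own z axis and vertical above 0.52 rad).
It fails at once if the seed dish is dropped (moves faster than 0.8 m/s out of the fingers, a fall of over 30 mm) (linear speed of seed_dish above 0.8 m/s and contact force between the fingers and seed_dish below 0.01 N).
It fails at once if the empty dish is dropped (moves faster than 0.8 m/s out of the fingers, a fall of over 30 mm) (linear speed of empty_dish above 0.8 m/s and contact force between the fingers and empty_dish below 0.01 N).
It fails at once if the pan of seed is shifted by more than 30 mm (distance of seed_pan from where it was at the start of the episode above 0.03 m).
It also fails if it takes over 61 s, if anything falls off the work surface, if the arm or the gripper's body presses on something with over 40 N, if the wrist force passes 120 N, or if a joint passes its speed limit or range.

## Working session

There is one attempt and no reset: what is moved stays moved. The work goes in short steps, Python scripts to look and compute and a tool call to move; the robot and the scene stay as the last step left them, time stands still between calls to the robot, and variables do not carry over. Pictures are saved under pics/ and viewed, at most 10 in all, crops included, and the job is handed in when it is done.

Besides the shell and the picture viewer there is one more tool, called after "Request:" as a command line: name --pt "numbers of a row" for each row, then --argument value for the rest. step_arm: Moves the arm, as the interface text tells. Its arguments: {"type":"object","properties":{"commands":{"type":"array","items":{"type":"array","items":{"type":"number"}}},"squeeze":{"type":"number"}},"required":["commands"]}

```bash
mkdir -p pics
python3 - <<'E'
from workcell import *
import cv2
for n in("top","side"):
    cv2.imwrite(f"pics/{n}0.png",read_camera(n))
    c=calibration(n);print(n,c)
s=state();print(s['time_s'],s['tool_pos'],s['ee_rot'],s['grip_width'])
E
```

```text
top {'fx': 535.0501438819202, 'fy': 535.0501438819202, 'cx': 325.6640215355018, 'cy': 236.88285078991495, 'R': array([[-0.02198603, -0.99961651,  0.01683581],
       [-0.98801952,  0.01915181, -0.15313603],
       [ 0.15275486, -0.02000096, -0.98806169]]), 't': array([-0.09809025,  0.51823665,  0.96254848])}
side {'fx': 471.00296194923175, 'fy': 471.00296194923175, 'cx': 309.6192443486538, 'cy': 231.43335748990947, 'R': array([[-0.98856778, -0.14884331,  0.02407109],
       [-0.08494893,  0.41792578, -0.90450082],
       [ 0.12456897, -0.89620517, -0.42579204]]), 't': array([0.46062539, 0.12170034, 0.8862879 ])}
0.1 [0.19756214 0.59273146 0.21410497] [-1.26003982e-04  1.60196038e-01  9.87085094e-01 -4.80070877e-04] 0.09465627972526194
```

View pics/top0.png

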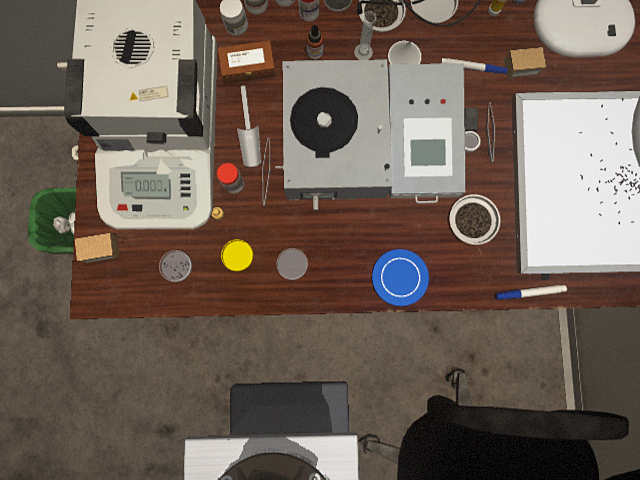

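View pics/side0.png

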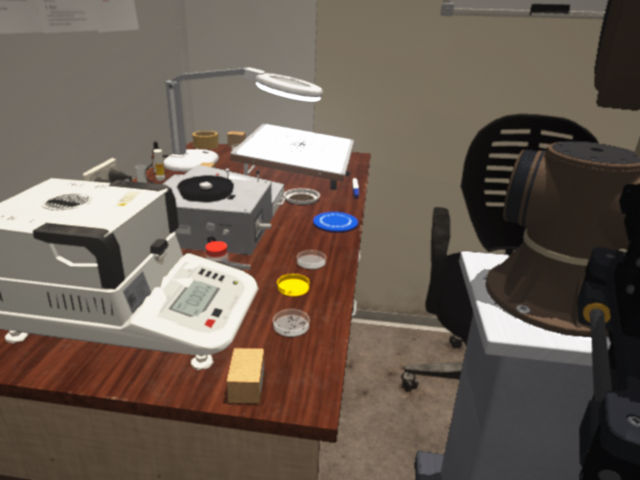

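The top view shows the seed dish at about (175,266), the yellow decoy at (237,255), the empty dish at (292,264), the plate at (401,277) and the pan at (474,219). The side view confirms the order: seeds in the nearest dish, then yellow, then empty, then plate.

```bash
cat > h.py <<'E'
from workcell import *
import cv2, numpy as np
def ray(c,u,v,z):
    d=c['R'].T@np.array([(u-c['cx'])/c['fx'],(v-c['cy'])/c['fy'],1]); o=-c['R'].T@c['t']
    return o+d*(z-o[2])/d[2]
def proj(c,X):
    p=c['R']@np.asarray(X)+c['t']; return c['fx']*p[0]/p[2]+c['cx'],c['fy']*p[1]/p[2]+c['cy']
E
python3 - <<'E'
from h import *
im=cv2.imread("pics/top0.png");c=calibration("top");hsv=cv2.cvtColor(im,cv2.COLOR_BGR2HSV)
H,S,V=cv2.split(hsv)
for n,(u,v),r,z,m in [("seed",(175,266),22,.0065,S<110),("empty",(292,264),22,.0065,S<110),("yellow",(237,255),22,.0065,(H>20)&(H<35)&(S>150)),
   ("plate",(401,277),38,.008,(H>100)&(H<125)&(S>120))]:
    k=np.zeros(S.shape,np.uint8);cv2.circle(k,(u,v),r,1,-1)
    cs,_=cv2.findContours(((m)&(k>0)).astype(np.uint8),cv2.RETR_EXTERNAL,cv2.CHAIN_APPROX_NONE)
    q=cv2.convexHull(max(cs,key=cv2.contourArea));(uv,ax,an)=cv2.fitEllipse(q)
    p=ray(c,*uv,z);dep=(c['R']@p+c['t'])[2]
    print(n,uv,np.array(ax)*dep/c['fx'],p, np.hypot(*p[:2]), proj(calibration("side"),p))
x=cv2.resize(im[220:320,130:450],None,fx=2.5,fy=2.5,interpolation=cv2.INTER_CUBIC);cv2.imwrite("pics/c.png",x)
E
```

```text
seed (175.01333618164062, 265.5498046875) [0.06143225 0.06405206] [0.47144774 0.18019569 0.0065    ] 0.5047112637976825 (np.float64(290.25616231935084), np.float64(322.5750258699995))
empty (291.5989990234375, 263.45379638671875) [0.06131691 0.06167518] [ 0.47096602 -0.04284336  0.0065    ] 0.4729107161272718 (np.float64(310.3767084326514), np.float64(259.2480873599211))
yellow (236.6251983642578, 254.9008331298828) [0.06167869 0.0622334 ] [0.48963235 0.06262722 0.0065    ] 0.4936213208926216 (np.float64(292.34893111005465), np.float64(284.66369562003194))
plate (399.8611145019531, 277.1602783203125) [0.10813658 0.11034841] [ 0.44019285 -0.25013144  0.008     ] 0.5062958483584244 (np.float64(335.1126267460846), np.float64(220.29925695036462))
```

Request:
step_arm --pt "34 -51.5 -4 2.3 1" --pt "34 -51.5 -4 2.3 1" --pt "34 -51.5 -4 2.3 1" --pt "34 -51.5 -4 2.3 1" --pt "34 -51.5 -4 2.3 1" --pt "34 -51.5 -4 2.3 1" --pt "34 -51.5 -4 2.3 1" --pt "34 -51.5 -4 2.3 1" --squeeze 8

```text
time_s: 1.1
tool_pos: [0.4705, 0.1791, 0.1825]
ee_rot: [-0.0, -0.0, 1.0, 0.0]
ft_force: [1.4, 0.6, 0.2]
grip_width: 0.0948
gripper_force: 0.0
```

Request:
step_arm --pt "0 0 0 0 1" --pt "0 0 0 0 1"

```text
time_s: 1.35
tool_pos: [0.4693, 0.181, 0.1825]
ee_rot: [-0.0, 0.001, 1.0, 0.0]
ft_force: [0.0, 0.0, -0.4]
grip_width: 0.0952
gripper_force: 0.0
```

Run:
```python
from h import *
s=state();c=calibration("wrist");im=read_camera("wrist");cv2.imwrite("pics/w1.png",im)
print(s['tool_pos'],s['ee_rot'],s['ft_force'],c)
for p in [(.4714,.1802,.0065),(.4896,.0626,.0065),(.471,-.0428,.0065)]: print(proj(c,p))
```

```text
[0.46932568 0.18096731 0.18245329] [-3.89610808e-04  9.13203495e-04  9.99999506e-01  3.67574546e-05] [ 0.02212248  0.03265039 -0.41097909] {'fx': 346.4771424150267, 'fy': 346.4771424150267, 'cx': 314.11421953183816, 'cy': 232.28146193529267, 'R': array([[ 4.46556418e-04,  9.99999891e-01,  1.33902491e-04],
       [ 9.65253586e-01, -4.66030905e-04,  2.61314558e-01],
       [ 2.61314592e-01,  1.25581663e-05, -9.65253689e-01]]), 't': array([-0.18114113, -0.47462658,  0.23618739])}
(np.float64(313.39813192314483), np.float64(214.62740291559447))
(np.float64(199.5541427456091), np.float64(231.9241420273338))
(np.float64(94.51339624813451), np.float64(214.34506648142394))
```

View pics/w1.png

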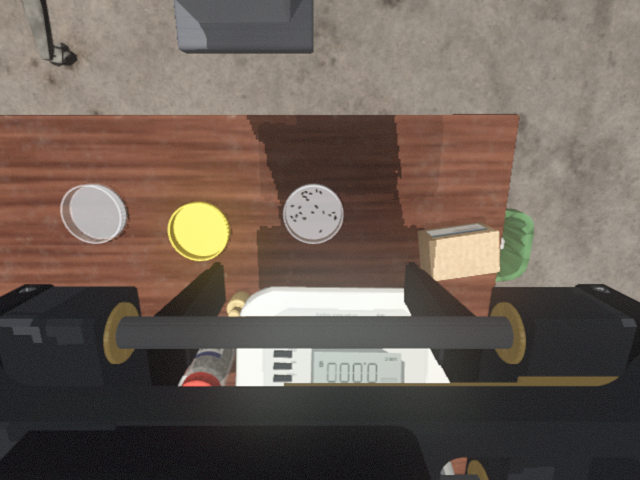

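The wrist view shows the seed dish at about (313,214), as predicted, with its neighbours clear of the fingers.

Request:
step_arm --pt "2 -1 -50 0 1" --pt "0 0 -50 0 1" --pt "0 0 -40 0 1" --pt "0 0 -25 0 1" --pt "0 0 -8 0 1" --pt "0 0 0 0 1" --pt "0 0 0 0 1"

```text
time_s: 2.28
tool_pos: [0.472, 0.1804, 0.0107]
ee_rot: [0.001, 0.0, 1.0, 0.0]
ft_force: [-0.9, 0.7, 0.3]
grip_width: 0.0949
gripper_force: 0.0
```

Request:
step_arm --pt "0 0 -6.5 0 1" --pt "0 0 0 0 0.7" --pt "0 0 0 0 0.55" --pt "0 0 0 0 0.5" --pt "0 0 0 0 0.5" --pt "0 0 0 0 0.5" --pt "0 0 0 0 0.5"

```text
time_s: 3.15
tool_pos: [0.4717, 0.1799, 0.0032]
ee_rot: [0.0, 0.0, 1.0, 0.0]
ft_force: [0.2, -0.5, 1.0]
grip_width: 0.0592
gripper_force: 8.0
```

Request:
step_arm --pt "0 0 5 0 0.5" --pt "0 0 15 0 0.5" --pt "0 0 25 0 0.5" --pt "0 0 25 0 0.5" --pt "0 0 10 0 0.5" --pt "0 0 0 0 0.5"

```text
time_s: 3.9
tool_pos: [0.4718, 0.18, 0.0838]
ee_rot: [0.001, 0.0, 1.0, 0.0]
ft_force: [-1.2, 0.1, -1.3]
grip_width: 0.0595
gripper_force: 8.0
```

Request:
step_arm --pt "-1 -20 0 0 0.5" --pt "-2 -35 0 0 0.5" --pt "-4 -45 0 0 0.5" --pt "-4 -45 0 0 0.5" --pt "-4 -45 0 0 0.5" --pt "-4 -45 0 0 0.5" --pt "-4 -45 0 0 0.5" --pt "-4 -45 0 0 0.5"

```text
time_s: 4.9
tool_pos: [0.444, -0.1464, 0.0823]
ee_rot: [-0.001, 0.0, 1.0, 0.0]
ft_force: [1.2, -0.6, -0.7]
grip_width: 0.0589
gripper_force: 8.0
```

Request:
step_arm --pt "-3 -45 0 0 0.5" --pt "-2 -35 0 0 0.5" --pt "0 -20 0 0 0.5" --pt "0 -5 0 0 0.5" --pt "0 0 0 0 0.5" --pt "0 0 0 0 0.5" --pt "0 0 0 0 0.5"

```text
time_s: 5.78
tool_pos: [0.4398, -0.2493, 0.0832]
ee_rot: [-0.0, -0.0, 1.0, 0.0]
ft_force: [-1.3, 0.1, 0.2]
grip_width: 0.0594
gripper_force: 8.0
```

Run:
```python
from h import *
s=state();c=calibration("wrist");im=read_camera("wrist");cv2.imwrite("pics/w2.png",im)
print(s['time_s'],s['tool_pos'],s['ee_rot'],s['ft_force'],s['gripper_force'],s['grip_width'])
print(proj(c,(.4402,-.2501,.008)),proj(c,s['tool_pos']))
```

```text
5.775 [ 0.43978709 -0.2493382   0.08323887] [-1.71910135e-05 -1.73241048e-04  9.99999983e-01  6.56627694e-05] [-1.30078769  0.10906068  0.20137106] 7.987487817470651 0.05943088193195883
(np.float64(313.11690004307866), np.float64(241.32874205585287)) (np.float64(314.1936951624485), np.float64(281.55817406831585))
```

View pics/w2.png

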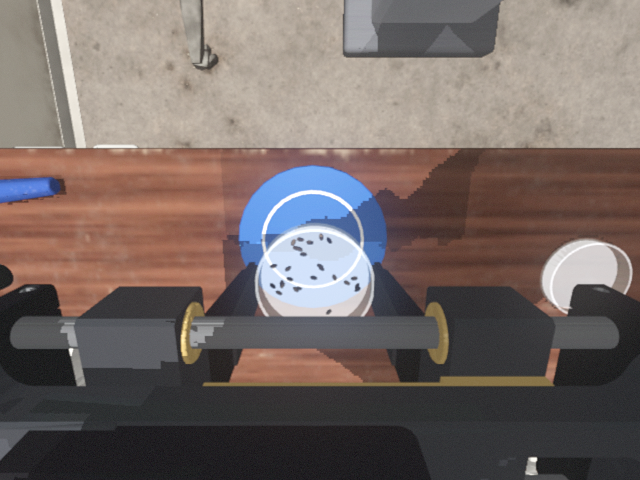

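The wrist view shows the plate ring centred at about (313,240), matching the predicted (313,241). The dish is held level, so I'll lower it.

Request:
step_arm --pt "0.5 -0.5 -20 0 0.5" --pt "0 0 -25 0 0.5" --pt "0 0 -14 0 0.5" --pt "0 0 -7 0 0.5" --pt "0 0 -3 0 0.5" --pt "0 0 -2 0 0.5" --pt "0 0 0 0 0.5" --pt "0 0 0 0 0.5"

```text
time_s: 6.82
tool_pos: [0.4403, -0.2506, 0.0125]
ee_rot: [0.0, 0.0, 1.0, -0.0]
ft_force: [-0.1, -0.3, -0.1]
grip_width: 0.0591
gripper_force: 8.0
```

Request:
step_arm --pt "0 0 -1 0 0.5" --pt "0 0 0 0 0.5" --pt "0 0 0 0 0.7" --pt "0 0 0 0 0.9" --pt "0 0 0 0 1" --pt "0 0 0 0 1" --pt "0 0 0 0 1"

```text
time_s: 7.7
tool_pos: [0.4402, -0.2506, 0.0112]
ee_rot: [0.0, 0.0, 1.0, 0.0]
ft_force: [0.0, 0.2, 0.3]
grip_width: 0.0944
gripper_force: 0.0
```

Request:
step_arm --pt "0 0 15 0 1" --pt "0 0 35 0 1" --pt "0 0 40 0 1" --pt "0 0 30 0 1" --pt "0 0 20 0 1" --pt "0 0 0 0 1" --pt "0 0 0 0 1"

```text
time_s: 8.57
tool_pos: [0.4399, -0.2504, 0.1509]
ee_rot: [-0.0, 0.0, 1.0, 0.0]
ft_force: [-0.4, -0.6, -0.3]
grip_width: 0.095
gripper_force: 0.0
```

Run:
```python
from h import *
s=state();c=calibration("wrist");im=read_camera("wrist");cv2.imwrite("pics/w3.png",im)
print(s['time_s'],s['tool_pos'],s['ft_force'],s['gripper_force'],s['grip_width'])
print(proj(c,(.4402,-.2501,.008)),proj(c,(.4402,-.2501,.021)),proj(c,(.471,-.0428,.0065)))
```

```text
8.575 [ 0.4398536  -0.25036226  0.15087639] [-0.43938273 -0.56149947 -0.33567832] 0.0 0.09501220964693921
(np.float64(314.37990657786685), np.float64(220.3221222726309)) (np.float64(314.39682786488896), np.float64(223.66039406483202)) (np.float64(531.7868826529404), np.float64(251.55883325818735))
```

View pics/w3.png

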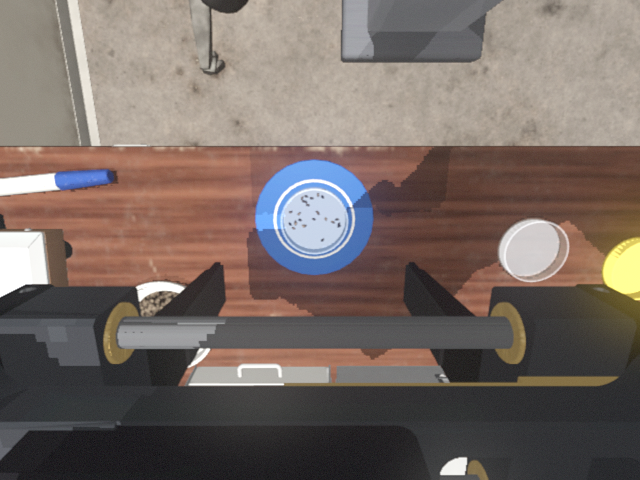

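The seed dish stands centred within the white ring at about (314,221). The empty dish at about (533,250) matches the prediction (532,252), so I'll go for it next.

Request:
step_arm --pt "6 37.5 0 0 1" --pt "7 50 0 0 1" --pt "8 50 0 0 1" --pt "7 45 0 0 1" --pt "3 25 -10 0 1" --pt "0 0 -30 0 1" --pt "0 0 -35 0 1" --pt "0 0 -30 0 1"

```text
time_s: 9.62
tool_pos: [0.4706, -0.0428, 0.0443]
ee_rot: [-0.001, 0.0, 1.0, 0.0]
ft_force: [1.0, 0.2, -0.8]
grip_width: 0.0948
gripper_force: 0.0
```

Request:
step_arm --pt "0 0 -20 0 1" --pt "0 0 -10 0 1" --pt "0 0 -5 0 1" --pt "0 0 0 0 1" --pt "0 0 0 0 1"

```text
time_s: 10.25
tool_pos: [0.4714, -0.0431, 0.0117]
ee_rot: [0.0, 0.0, 1.0, -0.0]
ft_force: [-0.1, -0.7, 0.2]
grip_width: 0.0952
gripper_force: 0.0
```

Request:
step_arm --pt "0 0 -7 0 1" --pt "0 0 0 0 0.7" --pt "0 0 0 0 0.55" --pt "0 0 0 0 0.5" --pt "0 0 0 0 0.5" --pt "0 0 0 0 0.5" --pt "0 0 0 0 0.5"

```text
time_s: 11.12
tool_pos: [0.4712, -0.0431, 0.0042]
ee_rot: [0.0, 0.0, 1.0, 0.0]
ft_force: [-0.5, 0.2, 0.9]
grip_width: 0.0586
gripper_force: 8.0
```

Request:
step_arm --pt "0 0 5 0 0.5" --pt "0 0 15 0 0.5" --pt "0 0 25 0 0.5" --pt "0 0 25 0 0.5" --pt "0 0 10 0 0.5" --pt "0 0 0 0 0.5"

```text
time_s: 11.88
tool_pos: [0.4714, -0.0431, 0.0849]
ee_rot: [0.001, 0.0, 1.0, -0.0]
ft_force: [-0.6, -0.9, -1.7]
grip_width: 0.0588
gripper_force: 8.0
```

Request:
step_arm --pt "-3 -15 0 0 0.5" --pt "-5 -35 0 0 0.5" --pt "-6 -45 0 0 0.5" --pt "-6 -45 0 0 0.5" --pt "-6 -40 0 0 0.5" --pt "-4 -22 0 0 0.5" --pt "-1 -5.5 0 0 0.5" --pt "0 0 0 0 0.5"

```text
time_s: 12.88
tool_pos: [0.4397, -0.2505, 0.0836]
ee_rot: [-0.0, 0.001, 1.0, 0.0]
ft_force: [-0.0, -0.5, -0.5]
grip_width: 0.0586
gripper_force: 8.0
```

Run:
```python
from h import *
s=state();c=calibration("wrist");im=read_camera("wrist");cv2.imwrite("pics/w4.png",im)
print(s['time_s'],s['tool_pos'],s['ee_rot'],s['ft_force'],s['gripper_force'],s['grip_width'])
print(proj(c,(.4402,-.2503,.008)))
```

```text
12.875 [ 0.4396893  -0.2504704   0.08363035] [-4.54185252e-04  6.53975784e-04  9.99999593e-01  4.24736620e-04] [-0.03456037 -0.53854233 -0.48457382] 7.995160899299663 0.05862223683988874
(np.float64(314.34338464035517), np.float64(241.41457840846715))
```

View pics/w4.png

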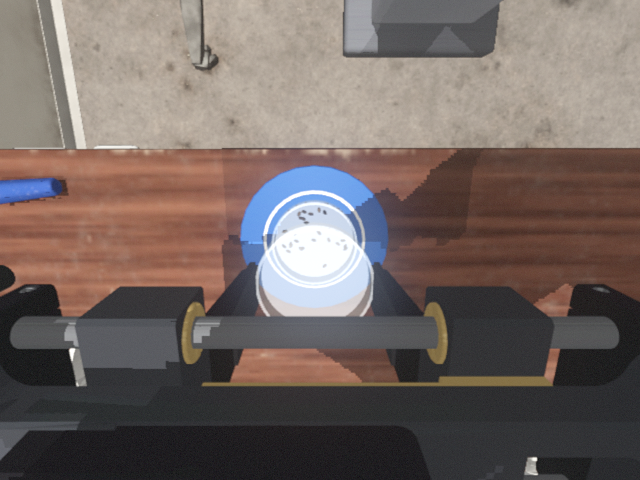

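The empty dish is held level over the plate, and the seed dish is still centred at about (314,241). Lowering it now.

Request:
step_arm --pt "0.5 0 -15 0 0.5" --pt "0 0 -20 0 0.5" --pt "0 0 -12 0 0.5" --pt "0 0 -6 0 0.5" --pt "0 0 -3 0 0.5" --pt "0 0 -1 0 0.5" --pt "0 0 0 0 0.5" --pt "0 0 0 0 0.5"

```text
time_s: 13.92
tool_pos: [0.4408, -0.2507, 0.0274]
ee_rot: [0.0, 0.0, 1.0, -0.0]
ft_force: [0.1, -0.3, -0.1]
grip_width: 0.058
gripper_force: 8.0
```

Request:
step_arm --pt "0 0 -1 0 0.5" --pt "0 0 -1 0 0.5" --pt "0 0 0 0 0.5" --pt "0 0 0 0 0.5"

```text
time_s: 14.42
tool_pos: [0.4407, -0.2506, 0.0253]
ee_rot: [0.0, 0.0, 1.0, -0.0]
ft_force: [-0.5, 0.1, 3.4]
grip_width: 0.0587
gripper_force: 8.0
```

Contact is felt at 3.4 N, at the expected height. Releasing and retreating.

Request:
step_arm --pt "0 0 0 0 0.7" --pt "0 0 0 0 0.9" --pt "0 0 0 0 1" --pt "0 0 0 0 1" --pt "0 0 0 0 1"

```text
time_s: 15.05
tool_pos: [0.4406, -0.2506, 0.0251]
ee_rot: [-0.0, 0.0, 1.0, 0.0]
ft_force: [-0.2, -0.4, -0.1]
grip_width: 0.0944
gripper_force: 0.0
```

Request:
step_arm --pt "0 0 15 0 1" --pt "0 0 35 0 1" --pt "0 0 40 0 1" --pt "0 0 30 0 1" --pt "0 0 10 0 1" --pt "0 0 0 0 1" --pt "0 0 0 0 1"

```text
time_s: 15.92
tool_pos: [0.4402, -0.2503, 0.1542]
ee_rot: [-0.001, 0.0, 1.0, 0.001]
ft_force: [-0.0, -0.2, -1.2]
grip_width: 0.0949
gripper_force: 0.0
```

Run:
```python
from h import *
s=state();c=calibration("wrist");im=read_camera("wrist");b=read_camera("side")
print(s['time_s'],s['tool_pos'],s['ft_force'],s['gripper_force'],proj(c,(.4402,-.2503,.008)),proj(c,(.4402,-.2503,.034)))
f=lambda x:cv2.resize(x,(400,400),interpolation=cv2.INTER_CUBIC)
cv2.imwrite("pics/w5.png",np.hstack([f(im[130:310,225:405]),f(b[170:270,285:385])]))
```

```text
15.925 [ 0.44024329 -0.25027609  0.15418228] [-0.04082498 -0.21506455 -1.23470344] 0.0 (np.float64(313.98530777847077), np.float64(219.24255971914124)) (np.float64(314.00971182654723), np.float64(226.00965430634295))
```

View pics/w5.png

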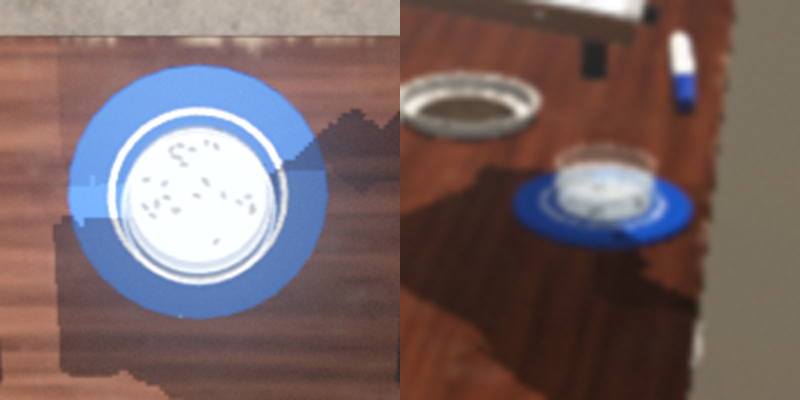

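The two dishes stand as one level stack centred on the plate: the wrist crop puts the stack at about (198,200) inside the ring, and the side crop shows it upright. The gripper is clear.

```bash
python3 -c "
from workcell import *
print(finish_job())"
```

```text
the job is handed in; nothing more can be done
None
```

The seed dish is set down flat in the middle of the blue plate with the empty dish squarely on top as its cover. The last pictures show one level, centred stack, the pan of seed was never touched, and the job was handed in at about 16 s; no verdict came back.

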